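# Sort washed spice tins onto the dryer and set its dial

## Robot

A 7-joint arm with a two-finger parallel gripper is mounted at the origin on a cart in front of the work surface, level with it; the furniture and walls round the work are solid. World frame = base frame: x ahead of the robot, y to its left, z up, the work surface at z = 0. Lengths are in m, angles in degrees, forces in N, time in s.
With the tool pointing down it reaches from about 0.425 to 0.825 m from the base axis. Payload 3.6 kg.
Tool frame: the origin (TCP) lies at the very end of the fingers, on their centre line; the grasp point (between the pads) lies bot.grip_depth behind it (bot.grip_depth is the distance from the TCP to the grasp point, in m); z points along the fingers, y is the line along which they close (so a half turn about z gives the same grasp; the last joint's range is limited). The gripper opens to 93 mm and grips with 3 to 60 N. Pads are 15 mm wide; open, the fingers measure 128 mm over their backs; the gripper's body (75 mm by 188 mm) begins 65 mm behind the grasp point.
Start: joints at [70.732, 35.231, -0.722, 81.555, 0.464, 63.22, -2.315], TCP at [0.198, -0.619, 0.219] pointing down, gripper open.
Joint ranges: [-178.69, 178.69], [-17.37, 117.87], [-77.05, 75.6], [15.02, 138.74], [-78.02, 258.01], [0.78, 113.62], [-162.83, 162.83]. Speed limits (degrees/s): [159.86, 159.86, 180, 180, 180, 180, 180].

## Interface

Orientations are given as [roll, pitch, yaw] about the fixed x, y, z axes, in that order (R = Rz(yaw) Ry(pitch) Rx(roll)).
In Python, from cell import bot gives the robot as it stands. Calls block until the motion is done:
- bot.reach(position, orientation): joint-space move of the TCP to a pose.
- bot.movel(position, attitude=None, speed=0.15): straight line of the TCP; attitude=None keeps the orientation; speed is the mean speed in m/s.
- bot.move_j(angles): joint-space move.
- bot.release() and bot.grasp(grasp_force=None): open the fingers fully, or close them until they stop; grasp_force is the grip in N (None keeps the last).
- bot.pause(seconds).
- bot.solve_ik(position, orientation): joint angles nearest the present ones, or None.
- bot.read_state(): the state.
- bot.read_camera(name): name is "side" or "top"; returns a dict with "pixels" (480x640x3 uint8, red, green, blue), "range_z" (480x640 float32, m along the optical axis (not along the pixel's ray), 0 where there is no reading), "fx", "fy", "cx", "cy" (pixels), "k1" (the pictures are not rectified: a ray, as slopes to the right and down, at radius r is drawn at 1 + k1 r^2 times it, then the intrinsics apply), "extrinsics" (4x4, takes a point from world to camera coordinates). Camera axes: x right, y down, z forward; pixel columns grow to the right and rows downward; lengths in m; the calibration is good to about 2 mm. A picture is of the moment at which its call begins.
A pose or a line that the arm cannot do raises bot.IKError and nothing moves.
- bot.close_job(): hands the job in; it is judged then, once.
The state is a dict: "clock": time; "qpos": joint angles; "qvel": joint speeds; "effort": joint torques, N m; "tcp_pos": TCP position; "orientation": TCP orientation; "wrist_force": force on the tool from outside, world axes, zero at the start; "torque": the same for the moment, N m; "width": opening from 0.0 (shut) to 1.0 (fully open); "grip_force": force on a finger pad.
Only numpy, scipy, OpenCV 4.12 (cv2) and the standard library are available. Lean on these libraries where they do the work, as an engineer would, in place of code of your own. Each camera call takes 0.05 s, during which the arm holds its last target. There are 200 camera calls.

## Task

First turn the tin dryer's dial back to off. With it off, stand every good tin upright on the dryer's tray and put every tin marked in red into the grey discard bin; then turn the dial clockwise from off by exactly one click for each good tin on the tray, and let go. Leave everything else on the worktop alone.

Things in the scene. Friction and masses are not known exactly. Their poses are not given: they have to be found in the camera images.
- dryer: tin dryer, fixed to the worktop, its place and yaw vary: a flat white heated tray with a low steel rim, and a grey control head on its left end. Origin under the centre of the tray at worktop height; x away from the robot, y to the left along the tray
- tray_floor (a point): centre of the tray floor, 22 mm above the worktop, axes as the dryer's. Floor inside the rim 178 mm (x) by 158 mm (y); rim 6 mm thick, its top 30 mm above the worktop. Room for four tins, two by two, about 92 mm apart in x and 74 mm in y
- head_top (a point): centre of the control head's top under the dial, 140 mm in y from the tray's centre, 55 mm above the worktop; axes as the dryer's. The head is a block 190 mm (x) by 110 mm (y). A black dot on its left (+y) marks off, red strokes mark clicks 1 to 6 clockwise
- dial (a joint): the dryer's black dial on the head, a detented rotary switch about the vertical. 0 rad = off, against a stop; grows clockwise seen from above, a click every 0.5236 rad (30 degrees) up to 6 clicks (3.14 rad, other stop). Let go, it snaps into the nearest click; passing a click takes about 0.07 N m
- dial_grip (a point): point on the dial's axis 26 mm above the head's top (81 mm above the worktop), in the upper part of its grip bar: 12 mm thick, 48 mm long, top 36 mm above the head; below it a disc 54 mm across, 6 mm high. Turns with the dial: its y axis runs along the bar to the white pointer's end. At off this points along the dryer's +y, at 3 clicks +x (away from the robot)
- discard_bin: open grey bin for rejects, fixed, on the left: 100 mm (x) by 180 mm (y) outside, 28 mm high, walls 4 mm, floor 4 mm thick; the film dispenser stands just behind it; origin at the centre of its underside, axes parallel to its sides
- film_dispenser: bystander: fixed grey dispenser with a roll of film and a saw-toothed lid, behind the bin: a box 376 mm long along its x axis (which runs to the left), 110 mm wide, 185 mm high; origin at the centre of its underside; a shelf hangs over the worktop beyond it
- tin_1: good spice tin, a squat round closed tin with a green lid and a white label, no red on it; 58 mm in diameter and 50 mm tall, about 0.12 kg, upright at the start; origin at the centre of its underside, z up along the tin; taken from above across its diameter
- tin_2: good spice tin, a squat round closed tin with a dark grey lid and a white label, no red on it; 58 mm in diameter and 50 mm tall, about 0.12 kg, upright at the start; origin at the centre of its underside, z up along the tin; taken from above across its diameter
- tin_3: good spice tin, a squat round closed tin with a green lid and a white label, no red on it; 58 mm in diameter and 50 mm tall, about 0.12 kg, upright at the start; origin at the centre of its underside, z up along the tin; taken from above across its diameter
- tin_4: good spice tin, a squat round closed tin with a dark grey lid and a white label, no red on it; 58 mm in diameter and 50 mm tall, about 0.12 kg, upright at the start; origin at the centre of its underside, z up along the tin; taken from above across its diameter
- marked_tin_1: rejected spice tin: same as the others (58 mm in diameter, 50 mm tall, 0.12 kg, green lid) but with a red label round it and a round red sticker on the lid; origin at the centre of its underside, z up along the tin
- marked_tin_2: rejected spice tin: same as the others (58 mm in diameter, 50 mm tall, 0.12 kg, dark grey lid) but with a red label round it and a round red sticker on the lid; origin at the centre of its underside, z up along the tin
- mill_1: bystander: salt mill with a grey top, 44 mm in diameter, 90 mm tall, loose; origin at the centre of its underside. To be left alone
- tape_1: bystander: roll of tan tape lying flat, 96 mm across, 25 mm high, loose; origin at the centre of its underside. To be left alone

How it is judged (in metres and radians):
On the way, in this order (a step that is already met when the one before it is completed fails the run):
1. the dial is turned back to off (value of joint dial below 0.12 rad), for 0.2 s.
2. with the dial off, every good tin stands upright on the dryer's tray and every marked tin is in the discard bin (x of tin_1 in the frame of dryer between -0.065 and 0.065 m and y of tin_1 in the frame of dryer between -0.055 and 0.055 m and z of tin_1 in the frame of dryer between 0.0165 and 0.0285 m and angle between each of tin_1, tin_2, tin_3, tin_4's own z axis and vertical below 0.15 rad and linear speed of each of tin_1, tin_2, tin_3, tin_4, marked_tin_1, marked_tin_2 below 0.03 m/s and x of tin_2 in the frame of dryer between -0.065 and 0.065 m and y of tin_2 in the frame of dryer between -0.055 and 0.055 m and z of tin_2 in the frame of dryer between 0.0165 and 0.0285 m and x of tin_3 in the frame of dryer between -0.065 and 0.065 m and y of tin_3 in the frame of dryer between -0.055 and 0.055 m and z of tin_3 in the frame of dryer between 0.0165 and 0.0285 m and x of tin_4 in the frame of dryer between -0.065 and 0.065 m and y of tin_4 in the frame of dryer between -0.055 and 0.055 m and z of tin_4 in the frame of dryer between 0.0165 and 0.0285 m and x of marked_tin_1 in the frame of discard_bin between -0.047 and 0.047 m and y of marked_tin_1 in the frame of discard_bin between -0.087 and 0.087 m and height (world z) of each of marked_tin_1, marked_tin_2 below 0.04 m and x of marked_tin_2 in the frame of discard_bin between -0.047 and 0.047 m and y of marked_tin_2 in the frame of discard_bin between -0.087 and 0.087 m and value of joint dial below 0.12 rad), for 0.2 s.
3. the dial stands at as many clicks from off as there are good tins (((value of joint dial between 0.9272 and 1.1672 rad and not (height (world z) of tin_3 above -5 m or value of joint dial above 99 rad) and not (height (world z) of tin_4 above -5 m or value of joint dial above 99 rad)) or (value of joint dial between 1.4508 and 1.6908 rad and not (height (world z) of tin_3 above -5 m or value of joint dial above 99 rad) and (height (world z) of tin_4 above -5 m or value of joint dial above 99 rad)) or (value of joint dial between 1.4508 and 1.6908 rad and (height (world z) of tin_3 above -5 m or value of joint dial above 99 rad) and not (height (world z) of tin_4 above -5 m or value of joint dial above 99 rad)) or (value of joint dial between 1.9744 and 2.2144 rad and (height (world z) of tin_3 above -5 m or value of joint dial above 99 rad) and (height (world z) of tin_4 above -5 m or value of joint dial above 99 rad)))), for 0.2 s.
At the end, for the whole second after the job is handed in: Every good tin stands on the tray floor inside the rim, upright within 0.15 rad; every marked tin rests in the discard bin; the dial is within 0.12 rad of the click whose number equals the number of good tins present (2 to 4) (x of tin_1 in the frame of dryer between -0.065 and 0.065 m and y of tin_1 in the frame of dryer between -0.055 and 0.055 m and z of tin_1 in the frame of dryer between 0.0165 and 0.0285 m and angle between each of tin_1, tin_2, tin_3, tin_4's own z axis and vertical below 0.15 rad and linear speed of each of tin_1, tin_2, tin_3, tin_4, marked_tin_1, marked_tin_2 below 0.03 m/s and x of tin_2 in the frame of dryer between -0.065 and 0.065 m and y of tin_2 in the frame of dryer between -0.055 and 0.055 m and z of tin_2 in the frame of dryer between 0.0165 and 0.0285 m and x of tin_3 in the frame of dryer between -0.065 and 0.065 m and y of tin_3 in the frame of dryer between -0.055 and 0.055 m and z of tin_3 in the frame of dryer between 0.0165 and 0.0285 m and x of tin_4 in the frame of dryer between -0.065 and 0.065 m and y of tin_4 in the frame of dryer between -0.055 and 0.055 m and z of tin_4 in the frame of dryer between 0.0165 and 0.0285 m and x of marked_tin_1 in the frame of discard_bin between -0.047 and 0.047 m and y of marked_tin_1 in the frame of discard_bin between -0.087 and 0.087 m and height (world z) of each of marked_tin_1, marked_tin_2 below 0.04 m and x of marked_tin_2 in the frame of discard_bin between -0.047 and 0.047 m and y of marked_tin_2 in the frame of discard_bin between -0.087 and 0.087 m and ((value of joint dial between 0.9272 and 1.1672 rad and not (height (world z) of tin_3 above -5 m or value of joint dial above 99 rad) and not (height (world z) of tin_4 above -5 m or value of joint dial above 99 rad)) or (value of joint dial between 1.4508 and 1.6908 rad and not (height (world z) of tin_3 above -5 m or value of joint dial above 99 rad) and (height (world z) of tin_4 above -5 m or value of joint dial above 99 rad)) or (value of joint dial between 1.4508 and 1.6908 rad and (height (world z) of tin_3 above -5 m or value of joint dial above 99 rad) and not (height (world z) of tin_4 above -5 m or value of joint dial above 99 rad)) or (value of joint dial between 1.9744 and 2.2144 rad and (height (world z) of tin_3 above -5 m or value of joint dial above 99 rad) and (height (world z) of tin_4 above -5 m or value of joint dial above 99 rad)))); the robot touches nothing.
It fails at once if the salt mill or the tape roll is moved by more than 5 cm (distance of any of mill_1, tape_1 from where it was at the start of the episode above 0.05 m).
Of marked_tin_1, marked_tin_2 only 1 to 2 are there at a start; the rules pass over those that are not, and their reading is None.
Of tin_3, mill_1 only 1 to 2 are there at a start; the rules pass over those that are not, and their reading is None.
Of tin_4, tape_1 only 1 to 2 are there at a start; the rules pass over those that are not, and their reading is None.
At some moment in a run one of tin_1, tin_2, tin_3, tin_4, marked_tin_1, marked_tin_2 may be knocked a few centimetres aside while the robot is not near it.
It also fails if it takes over 210 s, if anything falls off the work surface, if the arm or the gripper's body presses on something with over 40 N, if the wrist force passes 120 N, or if a joint passes its speed limit or range.

## Working session

There is one attempt and no reset: what is moved stays moved. The work goes in short steps, each a Python script; the robot and the scene stay as the last script left them, time stands still between calls to the robot, and variables do not carry over. Pictures are saved under pics/ and viewed, at most 14 in all, crops included, and the job is handed in when it is done.

```bash
mkdir -p pics; ls; cat > h.py <<'E'
import numpy as np, cv2
from cell import bot
def cam(n):
    c=bot.read_camera(n); 
    return c
def save(c,f): cv2.imwrite('pics/'+f,c['pixels'][:,:,::-1])
def ray(c,uv):
    uv=np.asarray(uv,float).reshape(-1,2)
    d=np.stack([(uv[:,0]-c['cx'])/c['fx'],(uv[:,1]-c['cy'])/c['fy']],1)
    p=d.copy()
    for _ in range(20): p=d/(1+c['k1']*(p**2).sum(1,keepdims=True))
    return p
def cloud(c):
    h,w=c['range_z'].shape
    v,u=np.mgrid[:h,:w]
    p=ray(c,np.stack([u.ravel(),v.ravel()],1))
    z=c['range_z'].ravel()[:,None]
    P=np.hstack([p*z,z]); E=np.array(c['extrinsics'])
    W=(P-E[:3,3])@E[:3,:3]
    W[z[:,0]==0]=np.nan
    return W.reshape(h,w,3)
def onplane(c,uv,zw):
    p=ray(c,uv); E=np.array(c['extrinsics']); R=E[:3,:3]
    o=-R.T@E[:3,3]; d=np.hstack([p,np.ones((len(p),1))])@R
    return o+d*((zw-o[2])/d[:,2])[:,None]
E
python3 - <<'E'
from h import *
for n in('top','side'):
    c=cam(n); save(c,n+'0.png'); np.savez(n+'0.npz',**c)
    E=np.array(c['extrinsics']);print(n,-E[:3,:3].T@E[:3,3],E[2,:3],c['fx'],c['k1'])
s=bot.read_state();print(s,bot.grip_depth)
E
```

```text
pics
top [0.29672893 0.06461359 1.36416404] [ 0.17149284  0.01529051 -0.9850667 ] 575.9490142259141 -0.037226843609501736
side [0.50195251 0.77478127 1.03775528] [ 0.01990622 -0.58833207 -0.80837437] 495.9956393573002 0.021007481746503295
{'clock': 0.1, 'qpos': array([70.73039628, 35.28386236, -0.72380226, 81.62847092,  0.46388258,
       63.21997128, -2.31361894]), 'qvel': array([ 0.001899  , -0.16372781, -0.05858452, -0.14226652, -0.03087057,
        0.02808102, -0.11382846]), 'effort': array([ 8.85722038e-04, -4.60040402e+01,  2.09925575e-01, -1.66247356e+01,
       -6.11604005e-02,  1.69246743e-02,  1.13873864e-04]), 'tcp_pos': array([ 0.19798676, -0.6183904 ,  0.21761645]), 'orientation': array([-1.79870552e+02,  7.99455797e-04,  1.77567894e+01]), 'wrist_force': array([ 0.417366  , -0.27240672, -0.15528288]), 'torque': array([-0.00329933, -0.02044085,  0.0202884 ]), 'grip_force': 0.0, 'width': 0.997494489500492} 0.0188
```

View pics/top0.png

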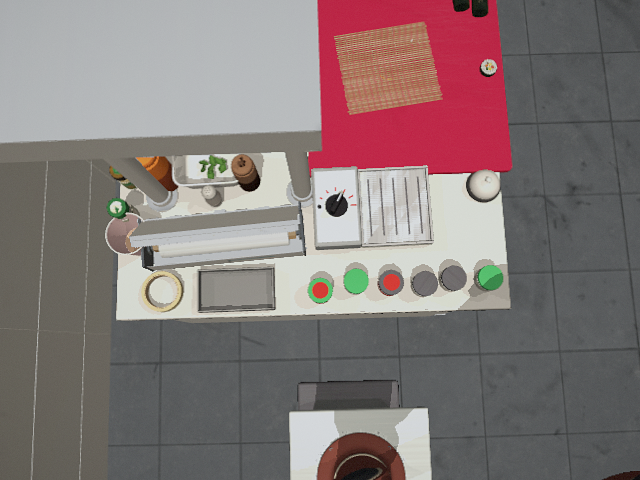

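View pics/side0.png

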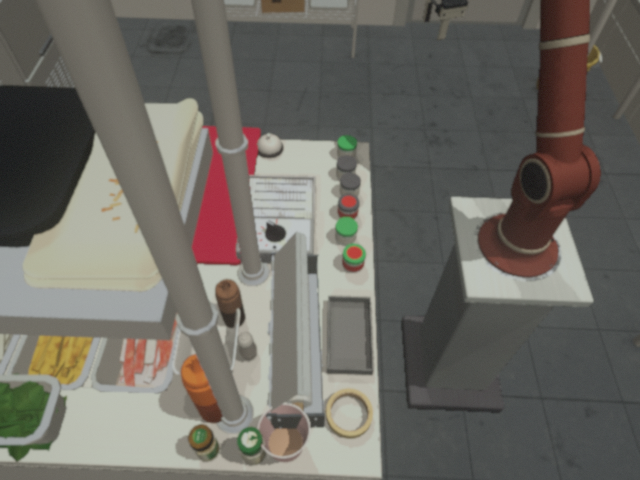

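The top view shows, at about row 280: marked tins at (320,290) and (391,282), and good tins at (356,280), (424,283), (453,278) and (488,277). The bin is at (237,288), tape at (162,291), and the dial at (336,205) with its pointer towards the upper right; a post stands at (300,185), close to the head. In the side view the tins run along the near edge.

```bash
cat >> h.py <<'E'
def tins(c):
    W=cloud(c); hsv=cv2.cvtColor(c['pixels'],cv2.COLOR_RGB2HSV)
    m=((abs(W[...,2]-0.05)<0.012)|(abs(W[...,2]-0.072)<0.01))&(W[...,0]>0.25)&(W[...,0]<0.9)
    m=cv2.morphologyEx(m.astype(np.uint8),cv2.MORPH_OPEN,np.ones((5,5)))
    n,l,st,ce=cv2.connectedComponentsWithStats(m)
    out=[]
    for i in range(1,n):
        if st[i,4]<120: continue
        k=l==i; z=np.nanmedian(W[k][:,2]); 
        red=((hsv[...,0]<10)|(hsv[...,0]>170))&(hsv[...,1]>140)&k
        out.append((np.round(ce[i]),st[i,2:].tolist(),np.round(onplane(c,ce[i],z)[0],4),int(red.sum())))
    return out
E
python3 - <<'E'
from h import *
c=dict(np.load('top0.npz')); W=cloud(c)
for t in tins(c): print(*t)
print('table z',np.nanmedian(W[290:300,285:300,2]))
hsv=cv2.cvtColor(c['pixels'],cv2.COLOR_RGB2HSV)
def rect(m,z,name):
    m=cv2.morphologyEx(m.astype(np.uint8),cv2.MORPH_CLOSE,np.ones((7,7)))
    cs,_=cv2.findContours(m,cv2.RETR_EXTERNAL,cv2.CHAIN_APPROX_NONE); k=max(cs,key=cv2.contourArea)
    P=onplane(c,k[:,0],z)[:,:2].astype(np.float32); print(name,cv2.minAreaRect(P),np.round(cv2.boxPoints(cv2.minAreaRect(P)),3).tolist())
Z=W[...,2]; roi=np.zeros(Z.shape,bool); roi[165:252,305:440]=1
hm=(abs(Z-.055)<.008)&roi; hm[:,362:]=0
rect(hm,.055,'head')
tm=(Z>.012)&(Z<.045)&roi; tm[:,:356]=0
rect(tm,.03,'tray')
roi[:]=0; roi[260:318,190:282]=1
rect((Z>.015)&(Z<.05)&roi,.028,'bin')
# dial
red=((hsv[...,0]<10)|(hsv[...,0]>170))&(hsv[...,1]>110); red[:160]=0;red[250:]=0;red[:,:312]=0;red[:,362:]=0
n,l,st,ce=cv2.connectedComponentsWithStats(red.astype(np.uint8))
for i in range(1,n): print('red',st[i,4],ce[i].round(1),onplane(c,ce[i],.055)[0].round(4))
hi=(Z>.08)&(Z<.1); hi[:180]=0;hi[235:]=0;hi[:,318:]&=True;hi[:,:318]=0;hi[:,358:]=0
vv,uu=np.nonzero(hi);print('bar',hi.sum(), uu.mean(),vv.mean(),onplane(c,[uu.mean(),vv.mean()],.091))
P=onplane(c,np.stack([uu,vv],1),.091)[:,:2]; w,V=np.linalg.eigh(np.cov(P.T));print(w,V[:,1])
cv2.imwrite('pics/dial0.png',cv2.resize(c['pixels'][160:260,300:440,::-1],None,fx=5.7,fy=5.7,interpolation=cv2.INTER_CUBIC))
E
```

```text
[178. 168.] [7, 25, 142] [0.7201 0.4065 0.0609] 0
[336. 207.] [51, 82, 3589] [0.615  0.0356 0.0552] 8
[119. 229.] [27, 32, 349] [0.5774 0.5422 0.0618] 0
[226. 244.] [147, 28, 1768] [0.533  0.292  0.0617] 0
[147. 257.] [9, 22, 145] [0.5095 0.4769 0.0584] 0
[490. 277.] [25, 25, 502] [ 0.4399 -0.3115  0.0498] 0
[453. 278.] [26, 25, 516] [ 0.4409 -0.2279  0.0496] 0
[355. 281.] [24, 25, 497] [ 0.4408 -0.0037  0.0497] 0
[391. 282.] [26, 25, 496] [ 0.435  -0.0836  0.0498] 216
[424. 283.] [25, 25, 500] [ 0.4303 -0.1604  0.0496] 0
[320. 290.] [24, 25, 495] [0.4221 0.0791 0.0498] 199
table z -0.0009704815474558605
head ((0.6165891885757446, 0.04348939657211304), (0.19041360914707184, 0.12532159686088562), 1.1221840381622314) [[0.5199999809265137, 0.10400000214576721], [0.5230000019073486, -0.020999999716877937], [0.7129999995231628, -0.017000000923871994], [0.7110000252723694, 0.1080000028014183]]
tray ((0.6194755434989929, -0.11272886395454407), (0.19953015446662903, 0.20184659957885742), 87.70842742919922) [[0.5149999856948853, -0.20800000429153442], [0.7160000205039978, -0.2160000056028366], [0.7239999771118164, -0.017000000923871994], [0.5230000019073486, -0.008999999612569809]]
bin ((0.4418734014034271, 0.2843910753726959), (0.12012002617120743, 0.19568172097206116), 0.7448740005493164) [[0.38100001215934753, 0.38100001215934753], [0.382999986410141, 0.1860000044107437], [0.503000020980835, 0.18700000643730164], [0.5009999871253967, 0.382999986410141]]
red 376 [336.  163.3] [0.7206 0.0316 0.055 ]
red 3 [335. 189.] [0.6579 0.0361 0.055 ]
red 3 [343.3 191. ] [0.6524 0.0167 0.055 ]
red 1 [327. 192.] [0.6513 0.0551 0.055 ]
red 4 [350.5 196. ] [6.398e-01 4.000e-04 5.500e-02]
red 1 [321. 198.] [0.6372 0.0696 0.055 ]
red 4 [353.5 204. ] [ 0.6203 -0.0059  0.055 ]
bar 116 336.0 202.31896551724137 [[0.61664693 0.03564179 0.091     ]]
[1.33741916e-05 1.93152952e-04] [-0.87595004  0.48240183]
```

View pics/dial0.png

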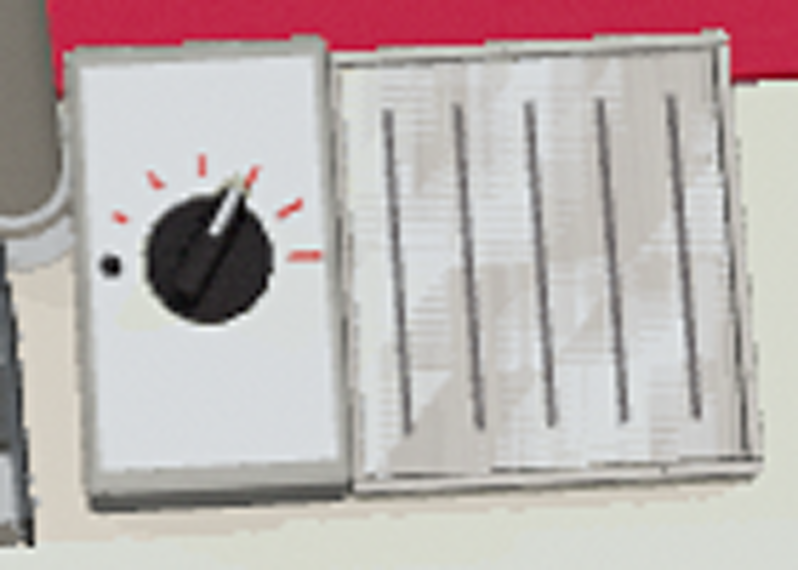

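Enlarged, the pointer is on the fourth stroke at crop (250,178), so the dial stands at 4 clicks; the off dot is at (110,265) and stroke 6 at (305,256). The tray's outer corners are about (725,35), (760,470), (352,490) and (335,52).

```bash
python3 - <<'E'
from h import *
c=dict(np.load('top0.npz'))
f=lambda L,z:onplane(c,np.array(L)/5.7+[300-.4,160-.4],z)[:,:2]
def ang(a,b): d=b-a; return np.degrees(np.arctan2(d[1],d[0]))
q=f([(110,265),(305,256)],.055);print('dial',q.mean(0),'yaw',ang(q[1],q[0])-90)
t=f([(725,35),(760,470),(352,490),(335,52)],.03);print(t,t.mean(0),ang(t[1],t[0]),ang(t[2],t[3]),ang(t[1],t[2])-90,ang(t[0],t[3])-90)
for a,b in [((388,110),(408,430)),((672,97),(698,418)),((530,103),(553,427))]:
    s=f([a,b],.022);print('slot',s.mean(0),ang(s[1],s[0]))
# tray-right edge & floor from depth
W=cloud(c); 
for name,m in (('floor',(abs(W[...,2]-.022)<.005)),('head',abs(W[...,2]-.055)<.005)):
    m=m&(W[...,0]>.5)&(W[...,0]<.74)&(W[...,1]<.11)&(W[...,1]>-.24); P=W[m]; print(name,m.sum(),np.percentile(P[:,0],[1,50,99]),np.percentile(P[:,1],[1,50,99]),np.median(P[:,2]))
s=dict(np.load('side0.npz'));
for t in tins(s): print(*t)
# bin rim from depth
m=(W[...,2]>.018)&(W[...,2]<.035)&(W[...,0]>.36)&(W[...,0]<.52)&(W[...,1]<.4)&(W[...,1]>.17);P=W[m];print('bin',np.percentile(P[:,:2],[2,50,98],axis=0))
# obstacles near the dial/bin above 0.1
for y0,y1 in((.05,.2),(-.25,.05)):
  m=(W[...,2]>.1)&(W[...,0]>.4)&(W[...,0]<.95)&(W[...,1]<y1)&(W[...,1]>y0);P=W[m];print('obs',m.sum(),P.min(0) if m.any() else '',P.max(0) if m.any() else '')
m=(W[...,2]>.1)&(W[...,0]>.4)&(W[...,0]<.62)&(W[...,1]>.05);P=W[m];print('disp',P.min(0),P.max(0))
E
```

```text
dial [0.61853562 0.03506729] yaw 0.8527594537014096
[[ 0.71541614 -0.18701269]
 [ 0.52875472 -0.18992139]
 [ 0.52564634 -0.02170148]
 [ 0.71333899 -0.02234338]] [ 0.62078905 -0.10524474] 0.8927520048803851 -0.1959499767768384 1.0585971392538056 0.7226945618138956
slot [ 0.62058536 -0.04535925] 0.9547119372066977
slot [ 0.62212659 -0.1657659 ] 1.1004718863881278
slot [ 0.62082496 -0.10552838] 0.9857018599588416
floor 5751 [0.5265728  0.64061848 0.73863243] [-0.22902922 -0.1039019   0.09138229] 0.021722455668384932
head 3127 [0.52522576 0.61369766 0.70995074] [-0.01797134  0.03629864  0.08956445] 0.055064260174642006
[347. 143.] [19, 15, 242] [ 0.4381 -0.3058  0.0497] 0
[348. 172.] [24, 36, 582] [ 0.4347 -0.1878  0.0498] 0
[349. 202.] [22, 19, 336] [ 0.4346 -0.0797  0.0501] 105
[283. 233.] [59, 39, 1430] [0.5985 0.0335 0.0559] 0
[346. 227.] [23, 20, 366] [0.4412 0.0014 0.0499] 0
[354. 253.] [23, 22, 390] [0.4221 0.0821 0.0502] 122
[252. 265.] [18, 12, 174] [0.6641 0.1327 0.059 ] 0
[228. 315.] [18, 10, 149] [0.7012 0.2686 0.0597] 0
[181. 352.] [12, 33, 245] [0.7861 0.3581 0.0614] 0
[247. 348.] [19, 14, 193] [0.6505 0.3419 0.0544] 0
[301. 401.] [21, 11, 189] [0.5309 0.4489 0.0582] 0
[271. 423.] [23, 17, 179] [0.5866 0.4957 0.0607] 0
[295. 420.] [21, 10, 155] [0.5401 0.4882 0.0615] 0
bin [[0.38269879 0.18738726]
 [0.46802427 0.27880283]
 [0.50494542 0.3743634 ]]
obs 29297 [0.44901258 0.06487238 0.10002245] [0.67410212 0.19999963 0.97237744]
obs 0  
disp [0.44872422 0.06487238 0.1000024 ] [0.61999389 0.5587349  0.97237744]
```

```bash
python3 - <<'E'
from h import *
c=dict(np.load('top0.npz')); s=dict(np.load('side0.npz')); 
for n,W in(('top',cloud(c)),('side',cloud(s))):
    Z=W[...,2]; B=(W[...,0]>.42)&(W[...,0]<.9)&(W[...,1]<.55)&(W[...,1]>-.2)
    for a,b in((.10,.14),(.14,.20),(.2,.3),(.3,.4),(.4,.6),(.6,.8),(.8,1)):
        m=B&(Z>a)&(Z<b)
        for nm,mm in(('x<.635',m&(W[...,0]<.635)),('x>',m&(W[...,0]>.635)&(W[...,1]<.3))):
            P=W[mm]
            if len(P)>20: print(n,a,b,nm,len(P),np.percentile(P[:,:2],[1,50,99],axis=0).round(3).tolist())
np.set_printoptions(suppress=True)
a=c['pixels'][225:325,110:310,::-1]; a=cv2.resize(a,None,fx=4,fy=4,interpolation=cv2.INTER_CUBIC)
cv2.imwrite('pics/bin0.png',a)
E
```

```text
top 0.1 0.14 x<.635 1177 [[0.562, 0.128], [0.586, 0.349], [0.633, 0.548]]
top 0.1 0.14 x> 427 [[0.647, 0.095], [0.683, 0.234], [0.722, 0.268]]
top 0.14 0.2 x<.635 2997 [[0.517, 0.126], [0.544, 0.299], [0.579, 0.474]]
top 0.14 0.2 x> 333 [[0.647, 0.095], [0.682, 0.228], [0.717, 0.264]]
top 0.2 0.3 x> 315 [[0.647, 0.095], [0.651, 0.113], [0.669, 0.136]]
top 0.3 0.4 x> 170 [[0.647, 0.097], [0.65, 0.115], [0.661, 0.135]]
top 0.8 1 x<.635 49872 [[0.45, 0.067], [0.495, 0.187], [0.561, 0.305]]
side 0.1 0.14 x<.635 2027 [[0.562, 0.129], [0.584, 0.368], [0.633, 0.548]]
side 0.1 0.14 x> 547 [[0.647, 0.119], [0.681, 0.251], [0.721, 0.272]]
side 0.14 0.2 x<.635 3807 [[0.516, 0.127], [0.546, 0.329], [0.578, 0.477]]
side 0.14 0.2 x> 606 [[0.646, 0.118], [0.681, 0.138], [0.718, 0.266]]
side 0.2 0.3 x> 669 [[0.646, 0.117], [0.664, 0.134], [0.689, 0.139]]
side 0.3 0.4 x> 851 [[0.646, 0.117], [0.663, 0.134], [0.689, 0.139]]
side 0.4 0.6 x> 11189 [[0.646, 0.119], [0.728, 0.206], [0.897, 0.298]]
side 0.6 0.8 x> 1997 [[0.646, 0.118], [0.664, 0.135], [0.689, 0.14]]
```

View pics/bin0.png

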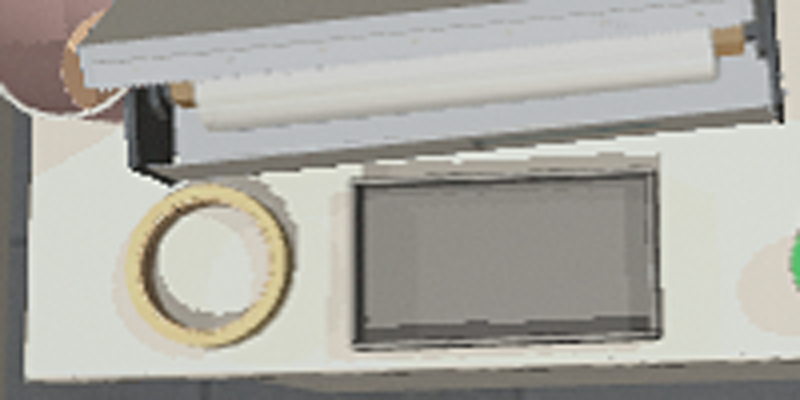

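The bin's rim corners are about (355,180), (657,170), (660,340) and (355,347) in the crop; the tape sits to its left and the dispenser close behind. The gripper body would hit the post if I gripped the bar through the whole turn, so I'll push the bar's tail with closed fingers.

```bash
cat >> h.py <<'E'
C=np.array([.618,.035]); YAW=1.0; DR=np.array([.6205,-.105]); HA,HB=.0175,.008
OBS=np.array([[.668+.022*np.cos(t),.118+.022*np.sin(t)] for t in np.linspace(0,6.28,24)]+[[x,.124] for x in np.linspace(.5,.635,12)])
def block(phi,th,ccw,r=.017):
    p,t=np.radians([phi,th]); u=np.array([np.cos(p),np.sin(p)]); n=np.array([np.sin(p),-np.cos(p)])
    a=np.array([np.cos(t),np.sin(t)]); b=np.array([-a[1],a[0]]); m=-n if ccw else n
    ctr=C-r*u+.006*m+np.sign(m@a)*HA*a+np.sign(m@b)*HB*b
    d=OBS-ctr; cl=np.maximum(abs(d@a)-.094,abs(d@b)-.0375).min()
    return ctr,cl,min(abs(m@a),abs(m@b)),(np.sign(m@a),np.sign(m@b))
def plan(phis,ccw):
    best=None
    for t0 in range(-90,91,5):
        for t1 in range(-90,91,5):
            th=np.linspace(t0,t1,len(phis)); B=[block(p,t,ccw) for p,t in zip(phis,th)]
            if len({x[3] for x in B})>1 or min(x[2] for x in B)<.15: continue
            cl=min(x[1] for x in B)-.00005*abs(t1-t0)
            if best is None or cl>best[0]: best=(cl,th,[x[0] for x in B])
    return best
def yawfor(th):  # closing axis along th (deg); nearest solvable
    return [th+90,th-90]
def goto(p,th,fn,**k):
    for y in yawfor(th):
        y=(y+180)%360-180
        if fn is bot.reach:
            q=bot.solve_ik(list(p),[180,0,y])
            if q is None: continue
        try: 
            fn(list(p),[180,0,y],**k); return y
        except bot.IKError: pass
    raise RuntimeError('no ik %s %s'%(p,th))
E
python3 - <<'E'
from h import *
c=dict(np.load('top0.npz'))
k=np.array([(355,180),(657,170),(660,340),(355,347)])/4+[110-.4,225-.4]
q=onplane(c,k,.028)[:,:2];print('bin',q.round(4).tolist(),q.mean(0))
for ccw,ph in((1,np.linspace(-50,89,24)),(0,np.linspace(108,-29,24))):
    b=plan(ph,ccw);print(ccw,b[0],b[1][[0,-1]],b[2][0],b[2][-1])
    for y0 in(90,-90):
        qs=[bot.solve_ik([*p,.067],[180,0,t+y0]) for p,t in zip(b[2],b[1])]
        print(y0,[None if q is None else np.round(q,0)[[0,2,4,6]].tolist() for q in (qs[0],qs[12],qs[-1])],sum(q is None for q in qs))
for p in((.44,-.31),(.44,0),(.422,.079),(.57,-.15),(.67,-.06)):
    for y in(90,-90): print(p,y,bot.solve_ik([*p,.03],[180,0,y]) is not None, bot.solve_ik([*p,.2],[180,0,y]) is not None)
for p in((.44,.23),(.44,.335)):
    for y in(0,180,-180): print(p,y,bot.solve_ik([*p,.034],[180,0,y]) is not None)
E
```

```text
bin [[0.4806, 0.363], [0.4812, 0.185], [0.3819, 0.1848], [0.3828, 0.3624]] [0.43162218 0.27380373]
1 -0.0352483700009996 [-60.  10.] [0.60984708 0.07103493] [0.5930809  0.02294692]
90 [[-5.0, -7.0, 7.0, -75.0], [2.0, -15.0, 15.0, -44.0], [10.0, -23.0, 23.0, -15.0]] 0
-90 [[25.0, -66.0, 58.0, 63.0], [28.0, -66.0, 58.0, 99.0], [-17.0, 21.0, -22.0, -154.0]] 0
0 0.007906318656520524 [ 30. -40.] [0.64811507 0.02250794] [0.60848608 0.02061691]
90 [[12.0, -29.0, 27.0, 3.0], [9.0, -20.0, 19.0, -26.0], [3.0, -11.0, 11.0, -54.0]] 0
-90 [[-13.0, 16.0, -16.0, -140.0], [30.0, -66.0, 58.0, 123.0], [30.0, -66.0, 58.0, 87.0]] 0
(0.44, -0.31) 90 True True
(0.44, -0.31) -90 True True
(0.44, 0) 90 True True
(0.44, 0) -90 True True
(0.422, 0.079) 90 True True
(0.422, 0.079) -90 True True
(0.57, -0.15) 90 True True
(0.57, -0.15) -90 True True
(0.67, -0.06) 90 True True
(0.67, -0.06) -90 True True
(0.44, 0.23) 0 True
(0.44, 0.23) 180 True
(0.44, 0.23) -180 True
(0.44, 0.335) 0 True
(0.44, 0.335) 180 True
(0.44, 0.335) -180 True
```

```bash
python3 - <<'E'
s=open('h.py').read()
s=s.replace("def block(phi,th,ccw,r=.017):","def block(phi,th,ccw,e=-1,r=.017):").replace("m=-n if ccw else n\n","m=(-n if ccw else n)*(-e)\n").replace("ctr=C-r*u","ctr=C+e*r*u")
s=s.replace("def plan(phis,ccw):","def plan(phis,ccw,e=-1):").replace("block(p,t,ccw)","block(p,t,ccw,e)")
open('h.py','w').write(s)
E
python3 - <<'E'
from h import *
for ccw,e,a,b in((1,1,-50,89),(1,1,-50,20),(1,1,0,89),(1,-1,-50,20),(1,-1,0,89),(1,-1,15,89),(1,1,15,89),(0,1,108,-29),(0,-1,108,-29),(0,-1,108,30),(0,-1,50,-29)):
    p=plan(np.linspace(a,b,15),ccw,e); print(ccw,e,a,b,p and (p[0],p[1][[0,-1]],p[2][0],p[2][-1]))
E
```

```text
1 1 -50 89 (np.float64(0.0025223643245806007), array([-60.,  10.]), array([ 0.62615292, -0.00103493]), array([0.6429191 , 0.04705308]))
1 1 -50 20 (np.float64(0.0171273549566914), array([-60., -10.]), array([ 0.62615292, -0.00103493]), array([0.65187185, 0.02425888]))
1 1 0 89 (np.float64(0.005022364324580601), array([-10.,  10.]), array([0.65084495, 0.01808269]), array([0.6429191 , 0.04705308]))
1 -1 -50 20 (np.float64(-0.025066386703226584), array([-5., 30.]), array([0.62979953, 0.05832381]), array([0.61112855, 0.05050202]))
1 -1 0 89 (np.float64(0.01770057755565329), array([-10.,  10.]), array([0.58515505, 0.05191731]), array([0.5930809 , 0.02294692]))
1 -1 15 89 (np.float64(0.020107980617282625), array([-10.,  10.]), array([0.5841814 , 0.04731294]), array([0.5930809 , 0.02294692]))
1 1 15 89 (np.float64(0.0057723643245806006), array([ 5., 10.]), array([0.65410431, 0.02716004]), array([0.6429191 , 0.04705308]))
0 1 108 -29 (np.float64(-0.01957277046367532), array([ 30., -40.]), array([0.58788493, 0.04749206]), array([0.62751392, 0.04938309]))
0 -1 108 -29 (np.float64(0.008042835618573208), array([ 30., -45.]), array([0.64811507, 0.02250794]), array([0.60694012, 0.01996282]))
0 -1 108 30 (np.float64(0.01278159794993116), array([30., 20.]), array([0.64811507, 0.02250794]), array([0.62545835, 0.01977166]))
0 -1 50 -29 (np.float64(0.011042835618573207), array([-30., -45.]), array([0.62282432, 0.00244232]), array([0.60694012, 0.01996282]))
```

```bash
cat >> h.py <<'E'
def push(a,b,ccw,e,z=.067,flim=15):
    n=int(abs(b-a)/6)+2; ph=np.linspace(a,b,n); cl,th,ct=plan(ph,ccw,e)
    y0=90; cur=bot.read_state()['tcp_pos']
    bot.reach([*ct[0],.17],[180,0,th[0]+y0]); bot.movel([*ct[0],z],speed=.15)
    f0=np.array(bot.read_state()['wrist_force'])
    for p,t,x in zip(ph[1:],th[1:],ct[1:]):
        bot.movel([*x,z],[180,0,t+y0],speed=.06)
        f=np.array(bot.read_state()['wrist_force'])-f0; print(round(p),f.round(1),end=' ')
        if np.linalg.norm(f)>flim: print('FORCE');break
    s=bot.read_state()['tcp_pos']; bot.movel([s[0],s[1],.17],speed=.2); print('t',bot.read_state()['clock'])
def dial(name):
    c=cam('top'); W=cloud(c)
    cv2.imwrite('pics/'+name,cv2.resize(c['pixels'][160:260,300:440,::-1],None,fx=4,fy=4,interpolation=cv2.INTER_CUBIC))
E
python3 - <<'E'
from h import *
bot.grasp(10); print(bot.read_state()['width'])
bot.reach([.55,-.1,.25],[180,0,30])
push(-50,20,1,1)
push(12,89,1,-1)
bot.reach([.45,-.15,.25],[180,0,90]); bot.release()
dial('dial1.png'); print(bot.read_state()['clock'])
E
```

```text
0.0028049339006460698
-44 [-0.2 -0.2 -1.1] -38 [-0.   0.4 -0.8] -32 [-0.4  0.7 -0.6] -27 [ 1.2  0.7 -1.4] -21 [-1.2 -1.1 -0.6] -15 [-2.  -2.8  0.6] -9 [ 0.3  0.3 -0.6] -3 [-1.   0.5 -0.4] 2 [-0.9  0.4 -0.8] 8 [-0.5 -1.7 -0.9] 14 [-1.2 -3.4  0.6] 20 [-0.5 -1.1 -0.8] t 8.9333
18 [-0.6 -0.1 -0.7] 24 [-0.1 -0.1 -0.7] 30 [-0.5 -1.4 -0.6] 36 [-0.   0.6 -1.6] 42 [-1.5  0.9 -0.2] 48 [-1.2  1.5  0.2] 53 [-0.2 -1.4 -0.3] 59 [-1.  -0.9 -0.5] 65 [-0.8 -0.6 -1.3] 71 [-1.7  0.8  0.4] 77 [-2.9  1.4 -1.1] 83 [-1.7  0.  -0.5] 89 [ 0.1 -1.3 -0. ] t 14.075
16.5417
```

View pics/dial1.png

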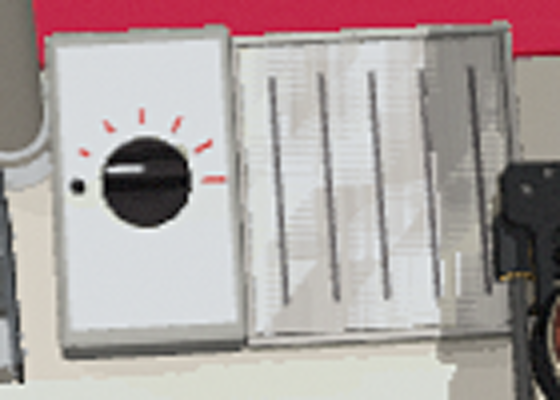

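The pointer at (125,170) now points at the off dot (78,186): the dial is off. Next I'll move the tins.

```bash
cat >> h.py <<'E'
BIN=np.array([.4316,.274])
def slot(dx,dy):
    a=np.radians(YAW); return DR+np.array([dx*np.cos(a)-dy*np.sin(a),dx*np.sin(a)+dy*np.cos(a)])
def row(arm_clear=True):
    bot.reach([.25,-.58,.25],[180,0,20]) 
    return [(t[2],t[3]>60) for t in tins(cam('top')) if 20<t[1][0]<32 and 20<t[1][1]<32 and 350<t[1][2]<700]
def carry(p,dst,zfloor,th,h=.030):
    goto([*p[:2],.16],0,bot.reach); bot.movel([*p[:2],h],speed=.2); bot.grasp(20)
    w=bot.read_state()['width']; print('pick',np.round(p[:2],3),'w',round(w,3),end=' ')
    if not .5<w<.75: bot.release(); bot.movel([*p[:2],.16],speed=.2); print('MISS'); return False
    bot.movel([*p[:2],.2],speed=.2); goto([*dst,.2],th,bot.reach)
    print('w',round(bot.read_state()['width'],3),end=' ')
    bot.movel([*dst,zfloor+h+.002],speed=.15); bot.release(); bot.movel([*dst,.2],speed=.25)
    s=bot.read_state(); print('t',s['clock']); return True
E
python3 - <<'E'
from h import *
T=row(); print([(t[0].round(3).tolist(),t[1]) for t in T])
t=max((t for t in T if not t[1]),key=lambda t:t[0][1]); carry(t[0],slot(.052,.040),.022,1)
T=row(); print([(t[0].round(3).tolist(),t[1]) for t in T])
t=[t for t in T if t[1]][0]; carry(t[0],BIN+[0,.052],.004,90)
T=row(); print([(t[0].round(3).tolist(),t[1]) for t in T])
c=cam('top'); save(c,'top1.png')
E
```

```text
[([0.44, -0.312, 0.05], False), ([0.44, -0.228, 0.05], False), ([0.441, -0.004, 0.049], False), ([0.435, -0.084, 0.05], True), ([0.43, -0.162, 0.05], False), ([0.422, 0.079, 0.05], True)]
pick [ 0.441 -0.004] w 0.619 w 0.619 t 26.5417
[([0.669, -0.063, 0.071], False), ([0.439, -0.312, 0.05], False), ([0.441, -0.228, 0.05], False), ([0.436, -0.084, 0.05], True), ([0.431, -0.162, 0.05], False), ([0.422, 0.079, 0.05], True)]
pick [ 0.436 -0.084] w 0.623 w 0.617 t 37.6917
[([0.669, -0.063, 0.071], False), ([0.44, -0.313, 0.05], False), ([0.441, -0.228, 0.05], False), ([0.431, -0.162, 0.05], False), ([0.431, 0.326, 0.053], True), ([0.422, 0.079, 0.05], True)]
```

View pics/top1.png

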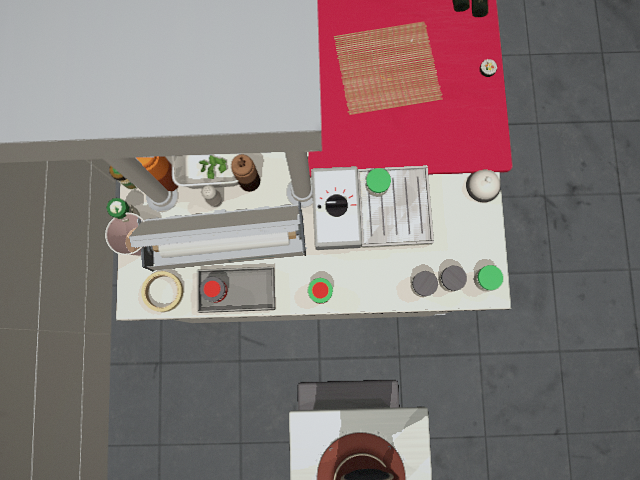

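A good tin is on the tray's far-left slot (378,181) and a marked tin stands in the bin (213,289); the other four are untouched. The rest follow, each picked from a fresh picture.

```bash
python3 - <<'E'
from h import *
pick=lambda red:[t for t in row() if t[1]==red and t[0][0]<.5 and t[0][1]<.17 and t[0][2]<.06]
carry(pick(True)[0][0],BIN+[0,-.052],.004,90)
for d in((.052,-.04),(-.052,.04),(-.052,-.04)):
    T=pick(False); 
    if not T: print('none');break
    if not carry(max(T,key=lambda t:t[0][1])[0],slot(*d),.022,1): break
for t in row(): print(t[0].round(3),t[1])
save(cam('top'),'top2.png')
E
```

```text
pick [0.423 0.079] w 0.621 w 0.618 t 50.1083
pick [ 0.43  -0.161] w 0.003 MISS
[ 0.668 -0.063  0.071] False
[ 0.44  -0.312  0.05 ] False
[ 0.441 -0.228  0.05 ] False
[ 0.43  -0.105  0.05 ] False
[0.432 0.326 0.054] True
[0.431 0.222 0.054] True
```

View pics/top2.png

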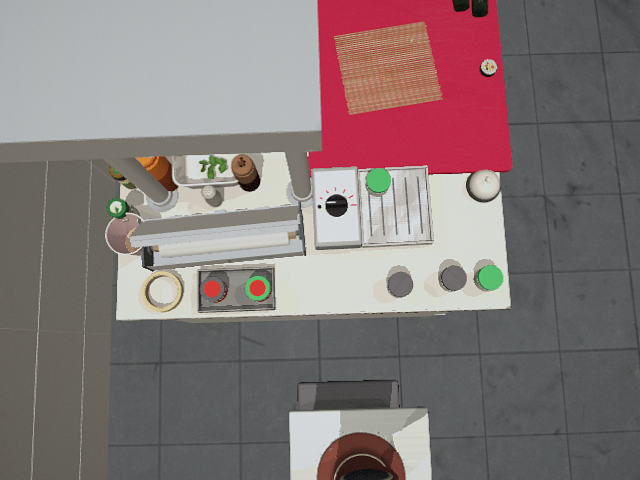

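The grey tin was knocked from (424,283) to (400,283) just before the pick. It's still upright, and both marked tins are in the bin at (213,289) and (258,288). I'll carry on from fresh positions.

```bash
python3 - <<'E'
from h import *
pick=lambda red:[t for t in row() if t[1]==red and t[0][0]<.5 and t[0][1]<.17 and t[0][2]<.06]
for d in((.052,-.04),(-.052,.04),(-.052,-.04)):
    T=pick(False); 
    if not T: print('none');break
    if not carry(max(T,key=lambda t:t[0][1])[0],slot(*d),.022,1): break
for t in row(): print(t[0].round(3),t[1])
print('slots',[slot(a,b).round(3).tolist() for a in(.052,-.052) for b in(.04,-.04)])
save(cam('top'),'top3.png')
E
```

```text
pick [ 0.431 -0.105] w 0.617 w 0.621 t 69.2917
pick [ 0.44  -0.228] w 0.618 w 0.621 t 78.9583
pick [ 0.439 -0.312] w 0.618 w 0.618 t 88.4
[ 0.671 -0.142  0.071] False
[ 0.669 -0.063  0.071] False
[ 0.568 -0.143  0.071] False
[ 0.566 -0.065  0.072] False
[0.432 0.326 0.053] True
[0.431 0.222 0.054] True
slots [[0.672, -0.064], [0.673, -0.144], [0.568, -0.066], [0.569, -0.146]]
```

View pics/top3.png

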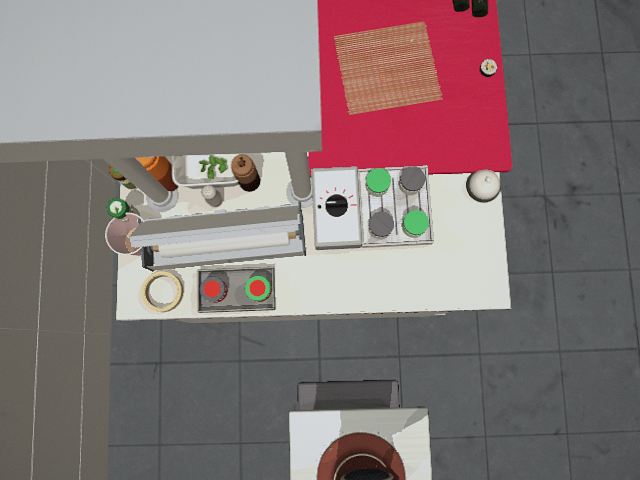

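All four good tins stand on the tray at (378,181), (412,179), (381,223) and (415,222). The dial is still off, so it now goes four clicks clockwise.

```bash
python3 - <<'E'
from h import *
bot.grasp(10)
bot.reach([.55,-.1,.25],[180,0,90])
push(108,30,0,-1)
push(50,-26,0,-1)
bot.reach([.45,-.15,.25],[180,0,90]); T=row()
for t in T: print(t[0].round(3),t[1])
dial('dial2.png'); print(bot.read_state()['clock'])
E
```

```text
102 [ 0.3 -1.1 -1.8] 97 [-0.2 -0.9 -1.9] 91 [-0.4 -0.8 -1.7] 86 [ 0.1 -0.8 -1. ] 80 [ 2.6  0.4 -2.2] 75 [ 3.1  0.2 -2. ] 69 [-0.2 -0.4 -0.6] 63 [-0.9 -0.4  0.1] 58 [-0.1 -0.9 -1.4] 52 [ 2.1 -1.5 -2.7] 47 [ 3.4 -1.3 -1.9] 41 [-0.8 -0.8 -0.9] 36 [ 0.  -0.3 -0.5] 30 [ 0.4 -1.9 -1.2] t 99.6667
44 [ 0.7  0.4 -1.1] 38 [-0.5  0.9 -0.9] 32 [0.4 0.  0. ] 27 [-0.1  0.1 -0.2] 21 [ 0.7 -0.3 -1.1] 15 [ 2.3 -1.9 -1. ] 9 [-0.9 -0.1 -0.3] 3 [-0.5  0.1 -0. ] -3 [ 0.6  0.2 -0.3] -8 [-0.7 -1.6 -0.9] -14 [ 0.2 -3.8  1.2] -20 [ 1.2  0.7 -0.4] -26 [ 0.4  0.8 -0.5] t 105.15
[ 0.672 -0.144  0.072] False
[ 0.669 -0.063  0.071] False
[ 0.568 -0.144  0.071] False
[ 0.566 -0.064  0.072] False
[0.432 0.326 0.053] True
[0.431 0.222 0.053] True
107.9583
```

View pics/dial2.png

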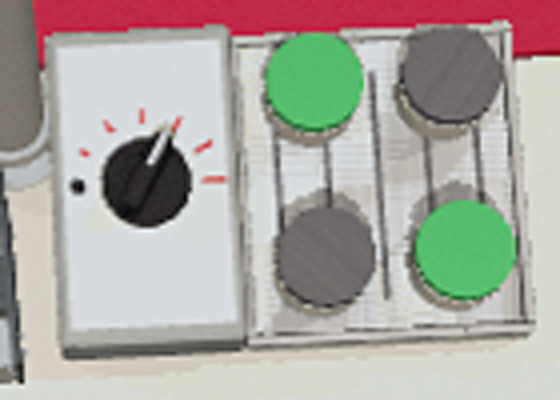

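The pointer at (165,130) is on the fourth stroke at (176,124), the same place as at the start, when it read 4. All four tins stand on the tray and the arm is clear.

```bash
python3 -c "
from cell import bot
print(bot.close_job())"
```

```text
the job is handed in; nothing more can be done
None
```

I turned the dial to off, stood the four good tins on the tray, put both marked tins in the bin, then set the dial to 4 clicks and handed the job in at about 108 s; the last camera picture showed all of this in place, but the hand-in returned no verdict.

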